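# Nip a thin-walled casting in its fixture with the square T-key, by feel

## Task

Clamp the loose aluminium casting in its fixture: take the orange T-handle key from the tool block, lower it through the hole in the grey clamp housing, feel for the square socket hidden inside and turn the key clockwise until the cam nips the casting firmly against the fixed jaw, but do not crush the thin wall. Then take the key out and stand it back in its hole in the tool block, leaving the casting flat and nipped and everything else where it is.

Things in the scene. Friction and masses are not known exactly. Their poses are not given: they have to be found in the camera images.
- fixture: Aluminium clamping fixture fixed to the bench, base plate 200 x 190 x 20 mm. Origin at its underside, below the casting's place; x along the casting, y from the clamp housing to the fixed jaw, z up. On its -y side a grey clamp housing (92 x 58 mm, top 100 mm above the bench) hides an eccentric cam; on its +y side stands the fixed jaw, at the casting's +x end a dark stop.
- bore (a point): Centre of the mouth of the round hole in the top of the grey clamp housing, 100 mm above the bench, axes as the fixture's. The hole is 27 mm wide with a 3 mm chamfer, through a 12 mm cover; the cam's socket lies straight below.
- socket (a point): Top of the cam's square socket on its vertical axis, 84 mm above the bench, axes as the fixture's (they do not turn with the cam). 18.5 mm across flats, 14 mm deep, floor 70 mm above the bench. How the square stands differs each time and is not known: the key's reduced end goes in 4 mm and rests on the rim until turned to within about 5 degrees of it (or a quarter turn off), then goes on down.
- cam_axis (a point): Same axis, 45 mm above the bench, where the cam presses on the casting; axes as the fixture's. The cam stays put when the key only rubs on it. Clockwise from above tightens: it turns freely (0.15 N m or less), after 30 to 120 degrees pushes the casting up to the jaw, and then the torque climbs by about 0.5 N m in 6 degrees. It stays where it is left; anticlockwise slackens.
- jaw: Fixed jaw, dark steel block 120 x 30 x 46 mm; origin at the middle of its front's lower edge, axes as the fixture's. Before it (on -y) a rubber-faced jaw plate is shimmed out by an unknown 14.5 to 18.5 mm, so the angle of the bite cannot be told beforehand. The rubber gives 1 mm per 12 N; a firm nip is 10 to 30 N on the casting, felt as 0.5 to 1 N m on the key; over 60 N crushes the wall.
- casting: Thin-walled aluminium gearbox cover, an open-topped box 130 x 70 x 38 mm, 0.42 kg, lying loose on four rest buttons between cam and jaw. Origin at the centre of its underside (28 mm above the bench), x along its length, z up.
- key: T-handle key, 131 mm long, 0.38 kg, standing in the tool block, foot 12 mm above the bench, up to 3 degrees off upright. Origin at the centre of its foot, z up. Steel shank 17 mm square, flats along x and y, last 4 mm reduced to 13 mm square; from 105 to 131 mm an orange crossbar, 92 mm long along x, 22 mm thick along y, flat-sided.
- key_grip (a point): Middle of the key's orange crossbar, 118 mm above the tip, axes as the key's: the place to pinch it across its 22 mm thickness.
- key_tip (a point): Centre of the foot of the key's square shank, axes as the key's.
- tool_block: Black tool block on a grey foot, 90 x 200 mm, top 64 mm above the bench, origin at the underside centre, fixed. Two round upright holes 29 mm wide, chamfered 4 mm and 52 mm deep, 110 mm apart along its y: one holds the orange key, the other a hex key.
- hole_a (a point): Centre of the mouth of the tool block's hole at its -y end, 64 mm above the bench; z up.
- hole_b (a point): Centre of the mouth of the tool block's hole at its +y end, 64 mm above the bench; z up.
- hex_key: A similar T-handle key with a red handle and a thin round shank (10 mm): the wrong key, leave it in its hole. Origin at the centre of its foot.
- casting_2: A spare casting like the one in the fixture, in the blue tray (200 x 190 x 30 mm). Bystander; origin at its underside.
- casting_3: The other spare casting in the blue tray. Bystander; origin at its underside.
- mallet: Rubber mallet with a wooden handle, 220 mm, lying on the bench. Bystander.
- brush: Brush, 180 mm, lying on the bench. Bystander.
- plug_gauge: Green plug gauge, 135 mm, lying on the bench. Bystander.
- caliper: Digital caliper, 160 mm, lying on the bench. Bystander.
- oil_bottle: White bottle with red cap, 56 mm wide, 120 mm tall, standing on the bench. Bystander.
Things that resemble listed ones, but are neither listed nor needed, are in the scene too. What is shaped like the casting but purple is not meant.

How it is judged:
By the outcome, as a careful person would: the job done as asked, in the order asked, and still so for the second after the job is handed in, with the robot touching nothing.
It also fails if it takes over 64 s, if anything falls off the work surface, if the arm or the gripper's body presses on something with over 40 N, if the wrist force passes 120 N, or if a joint passes its speed limit or range.

## Robot

A 6-joint arm with a two-finger parallel gripper is mounted at the origin on the work surface. World frame = base frame: x ahead of the robot, y to its left, z up, the work surface at z = 0. Lengths are in m, angles in rad, forces in N, time in s.
With the tool pointing down it reaches from about 0.425 to 1.125 m from the base axis. Payload 14.9 kg.
Tool frame: the origin (TCP) lies midway between the tips of the shut fingers; the grasp point (between the pads) lies 19 mm behind it; z points along the fingers, y is the direction in which the jaws open and shut (so a half turn about z gives the same grasp; the last joint's range is limited). The gripper opens to 91 mm and grips with 3 to 60 N. Pads are 32 mm wide; open, the fingers measure 118 mm over their backs; the gripper's body (76 mm by 178 mm) begins 60 mm behind the grasp point.
Start: joints at [1.314, 0.379, 1.734, -0, 1.028, -0.033], TCP at [0.155, 0.683, 0.214] pointing down, gripper open.
Joint ranges: [-2.77, 2.77], [-0.74, 2.19], [0, 2.66], [-1.06, 4.2], [0.31, 2.87], [-3.08, 3.08]. Speed limits (rad/s): [1.89, 1.89, 2.39, 3.14, 3.14, 3.14].

## Interface

Orientations are given as a unit quaternion [w, x, y, z].
In Python, from workcell import bot, camera, calibration gives the robot as it stands.
- The arm moves only by the shell command python3 -m jog 'ROWS' [FORCE]. ROWS is JSON, one flat list of numbers, 7 for each row, row after row: the shift along the world's x, y, z in cm, then the turn, a rotation vector about the world's x, y, z in degrees, then the finger opening in cm, from 0 to 9.12. In form: [tx, ty, tz, rx, ry, rz, grip, tx, ty, tz, rx, ry, rz, grip, ...]. A call has exactly 10 rows; each row shifts and turns the commanded pose from where the row before left it; what a row does not reach is not made up. A row lasts 1/12 s, in which the tool goes at most 41.7 mm and 7.16 degrees, less where a joint would pass 70% of its speed; a pose out of reach is approached as far as the arm can. A call with a gripper value outside its range is refused whole. The fingers move at their own pace and stop on an object; FORCE is the grip in N (left out, the last holds). Time passes only in rows, so rows that do not move let the fingers close, or fill a call up. It gives the time, the measured TCP pose, the force and the opening at its end, in the units of the state.
- bot.get_state(): the state, without advancing time (a new reading comes with each control period).
- camera(name): name is "scene" or "top" or "wrist"; returns the picture (384x512x3 uint8, red, green, blue); there is no depth.
- calibration(name): a dict with "camera_matrix" (3x3 intrinsics, pixels), "view" (4x4, takes a point from world to camera coordinates). Camera axes: x right, y down, z forward; pixel columns grow to the right and rows downward; lengths in m; the calibration is good to about 2 mm. A picture is of the moment at which its call begins: read the wrist's pose just before it. calibration takes no time and is no camera call; for the wrist camera it gives the pose at the moment of the call.
- bot.close_job(): hands the job in, once; it reports no verdict.
The state is a dict: "time": time; "joints": joint angles; "qvel": joint speeds; "joint_torque": joint torques, N m; "tool_pos": TCP position; "orientation": TCP orientation; "ft_force": force on the tool from outside, world axes, zero at the start; "moment": the same for the moment, N m; "grip_width": opening from 0.0 (shut) to 1.0 (fully open).
Only numpy, scipy, OpenCV 4.12 (cv2) and the standard library are available. Lean on these libraries where they do the work, as an engineer would, in place of code of your own. Each camera call takes 0.05 s, during which the arm holds its last target. There are 200 camera calls.

## Working session

There is one attempt and no reset: what is moved stays moved. The work goes in short steps, Python scripts to look and compute and a shell command to move; the robot and the scene stay as the last step left them, time stands still between calls to the robot, and variables do not carry over. Pictures are saved under pics/ and viewed, about 8 in all and at most 12, crops included, and the job is handed in when it is done.

```bash
mkdir -p pics; ls
cat > h.py <<'E'
import numpy as np, cv2, json
from workcell import bot, camera, calibration
def snap(n,f):
    c=calibration(n); im=camera(n)[:,:,::-1].copy(); cv2.imwrite(f'pics/{f}.png',im)
    np.savez(f'pics/{f}.npz',K=c['camera_matrix'],V=c['view']); return im
def ray(f,u,v,z):
    d=np.load(f'pics/{f}.npz');K,V=d['K'],d['V'];R,t=V[:3,:3],V[:3,3]
    o=-R.T@t; r=R.T@np.linalg.inv(K)@[u,v,1]; return o+r*(z-o[2])/r[2]
def proj(f,p):
    d=np.load(f'pics/{f}.npz');q=d['V'][:3,:3]@p+d['V'][:3,3];q=d['K']@q;return q[:2]/q[2]
E
python3 - <<'E'
from h import *
a=snap('scene','s0');b=snap('top','t0')
cv2.imwrite('pics/s0b.png',cv2.resize(a,(800,600),interpolation=3));cv2.imwrite('pics/t0b.png',cv2.resize(b,(800,600),interpolation=3))
print(bot.get_state())
E
```

```text
pics
{'time': 0.1, 'joints': array([ 1.31367227e+00,  3.79346862e-01,  1.73471858e+00,  1.40290018e-05,
        1.02849601e+00, -3.33180168e-02]), 'qvel': array([ 0.00200764, -0.00069309, -0.00290177, -0.00018102, -0.00088596,
       -0.00154856]), 'joint_torque': array([ 9.76743941e-04, -7.65041900e+01, -4.35294235e+01,  6.52625877e-02,
        3.97705205e-02,  1.22595540e-05]), 'tool_pos': array([0.15528477, 0.68219786, 0.2133622 ]), 'orientation': array([-7.60404796e-05,  1.11673209e-01,  9.93744867e-01, -4.78427150e-04]), 'ft_force': array([-0.48817867,  0.01830408, -0.17633764]), 'moment': array([-0.07395089, -0.02460203, -0.02389213]), 'grip_width': 1.0031034980377478}
```

View pics/t0b.png

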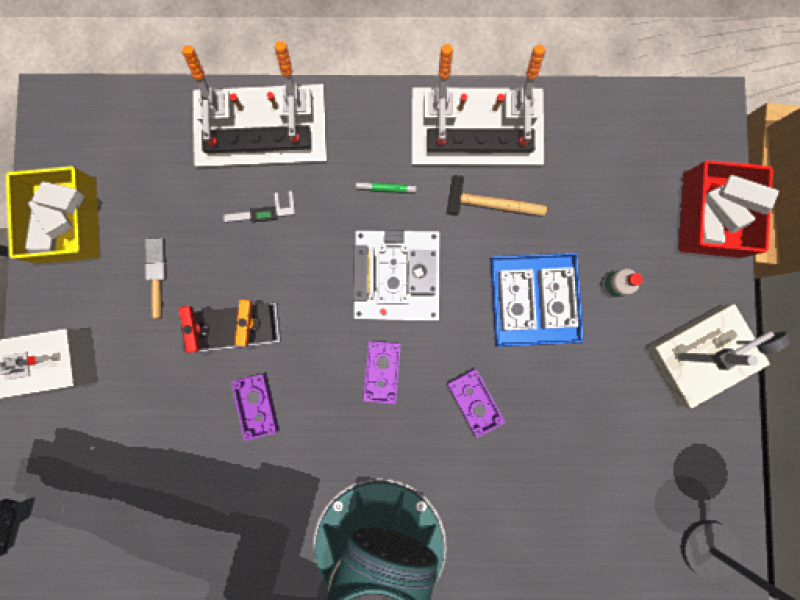

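View pics/s0b.png

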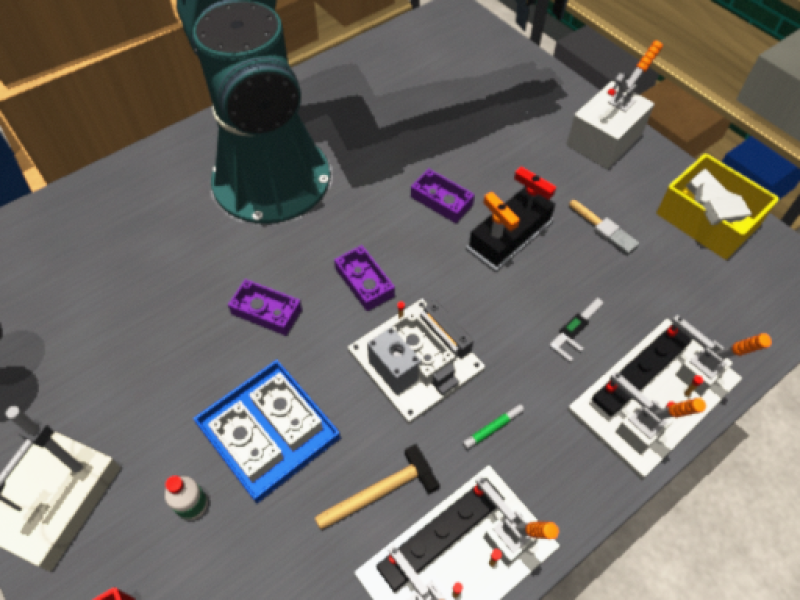

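Top view (800x600): the orange crossbar in the black block is at (243,322). Things that could be mistaken for it are the red hex key at (188,330) and the orange toggle handles at (193,62), (283,58), (447,62) and (537,62). The purple decoys are at (255,405), (382,372) and (475,402). The fixture is at (397,275) with its housing hole at about (420,271). The target is the orange bar at (243,322), which I'll check in a close crop.

Run:
```python
from h import *
b=cv2.imread('pics/t0.png')
a=cv2.resize(b[185:230,110:185],(800,480),interpolation=cv2.INTER_CUBIC)
c=cv2.resize(b[145:207,222:286],(500,484),interpolation=cv2.INTER_CUBIC)
cv2.imwrite('pics/k.png',cv2.resize(np.hstack([a[:480],c[:480]]),(800,295)) if 0 else np.vstack([cv2.resize(a,(500,300)),cv2.resize(c,(310,300))[:, :310] if 0 else cv2.copyMakeBorder(cv2.resize(c,(310,300)),0,0,0,190,0)]))
s=.64
for n,u,v,z in [('key',243,322,.13),('red',188,330,.13),('bore',420,271,.1),('fixBL',354,319,.02),('fixTL',356,231,.02),('fixTR',439,231,.02)]:print(n,ray('t0',u*s,v*s,z))
d=np.load('pics/t0.npz');print(d['K'],d['V'])
```

```text
key [0.4838514  0.27572783 0.13      ]
red [0.46717191 0.38658123 0.13      ]
bore [ 0.59321906 -0.08441982  0.1       ]
fixBL [0.49498075 0.058191   0.02      ]
fixTL [0.69289383 0.05561508 0.02      ]
fixTR [ 0.6937912  -0.13109444  0.02      ]
[[362.82774082   0.         251.36009113]
 [  0.         362.82774082 189.45581015]
 [  0.           0.           1.        ]] [[ 0.00441836 -0.99998824  0.00199779 -0.03014403]
 [-0.99698662 -0.00455981 -0.07743953  0.54635713]
 [ 0.07744773 -0.00164961 -0.99699505  1.24146016]
 [ 0.          0.          0.          1.        ]]
```

View pics/k.png

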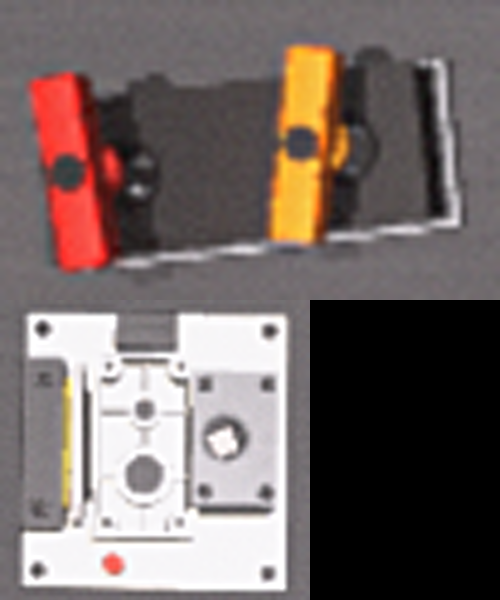

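Close crop: the orange bar (grey cap at crop (300,144)) stands in the block and its axis runs close to world x. The bore at crop (225,438) shows a light square below it. I'll move over the key.

```bash
python3 - <<'E'
from h import *
print(ray('t0',155,206.6,.143))
E
python3 -m jog '[2.4,-2.8,0.8,0,0,1,9.1,2.4,-2.8,0.8,0,0,1,9.1,2.4,-2.8,0.8,0,0,1,9.1,2.4,-2.8,0.8,0,0,1,9.1,2.4,-2.8,0.8,0,0,1,9.1,2.4,-2.8,0.8,0,0,1,9.1,2.4,-2.8,0.8,0,0,1,9.1,2.4,-2.8,0.8,0,0,1,9.1,2.4,-2.8,0.8,0,0,1,9.1,2.4,-2.8,0.8,0,0,0,9.1]'
python3 -m jog '[2.2,-2.8,0,0,0,0,9.1,2.2,-2.8,0,0,0,0,9.1,2.2,-2.8,0,0,0,0,9.1,2.0,-2.8,0,0,0,0,9.1,0,-1.2,0,0,0,0,9.1,0,0,0,0,0,0,9.1,0,0,0,0,0,0,9.1,0,0,0,0,0,0,9.1,0,0,0,0,0,0,9.1,0,0,0,0,0,0,9.1]'
python3 - <<'E'
from h import *
a=snap('wrist','w1');cv2.imwrite('pics/w1b.png',cv2.resize(a,(768,576),interpolation=3))
c=calibration('wrist');print(np.linalg.inv(c['view']).round(4).tolist(),c['camera_matrix'][0])
E
```

```text
[0.48182003 0.27390819 0.143     ]
time: 0.93
tool_pos: [0.3961, 0.4009, 0.2942]
orientation: [-0.0, 0.033, 0.999, -0.0]
ft_force: [-0.3, 0.4, -0.6]
grip_width: 0.999
time: 1.77
tool_pos: [0.4809, 0.2795, 0.2939]
orientation: [-0.0, 0.033, 0.999, 0.0]
ft_force: [0.1, -1.2, -0.1]
grip_width: 0.995
[[0.0639, 0.9573, 0.2819, 0.4011], [0.998, -0.0612, -0.0185, 0.2834], [-0.0004, 0.2825, -0.9593, 0.4649], [0.0, 0.0, 0.0, 1.0]] [330.96398599   0.         250.18133176]
```

View pics/w1b.png

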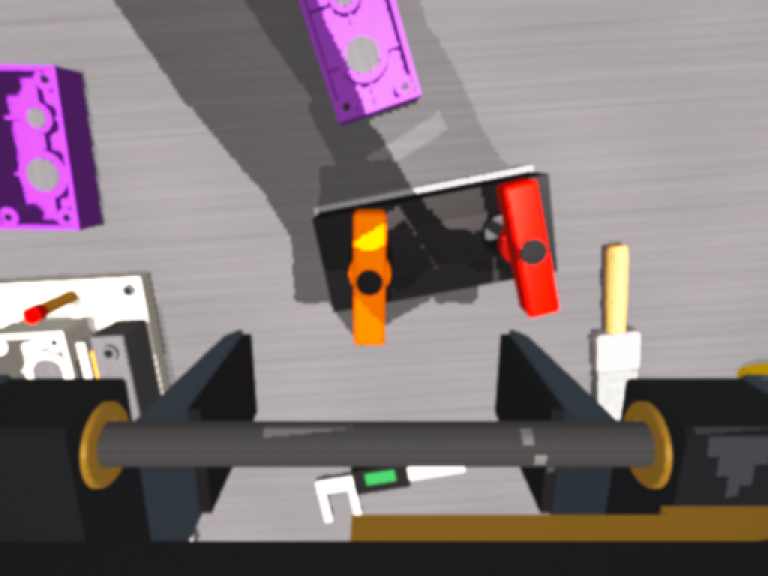

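The wrist view shows the orange bar with its cap at (369,282), parallel to the fingers' faces, and the red key well clear at (530,250). I'll work out the offset.

Run:
```python
from h import *
for z in (.143,.146):print('cap',ray('w1',369/1.5,282/1.5,z))
print('ends',ray('w1',369/1.5,209/1.5,.143),ray('w1',369/1.5,345/1.5,.143))
# block foot corners (wrist px)
for u,v,z in [(315,212,.064),(535,168,.064),(547,174,.064),(556,268,.064),(336,309,.064)]:print(ray('w1',u/1.5,v/1.5,z))
s=bot.get_state();print(s['tool_pos'],s['orientation'],s['moment'],s['ft_force'])
```

```text
cap [0.48483046 0.27382558 0.143     ]
cap [0.48405004 0.27391593 0.146     ]
ends [0.43648803 0.277091   0.143     ] [0.53001486 0.27077348 0.143     ]
[0.44479238 0.23216139 0.064     ]
[0.42177057 0.40718505 0.064     ]
[0.42694591 0.41670097 0.064     ]
[0.5033012  0.42667703 0.064     ]
[0.52719667 0.24192852 0.064     ]
[0.48095576 0.27936849 0.29393652] [-9.00102201e-07  3.27111845e-02  9.99464846e-01  1.33759203e-05] [-0.02321989 -0.03677322 -0.02986037] [ 0.32056476 -0.11216297 -0.2877109 ]
```

```bash
python3 -m jog '[0.25,-0.56,-2.3,0,0,0,9.1,0,0,-3,0,0,0,7,0,0,-3,0,0,0,5,0,0,-3,0,0,0,5,0,0,-3,0,0,0,5,0,0,-3,0,0,0,5,0,0,-1.0,0,0,0,5,0,0,0,0,0,0,2,0,0,0,0,0,0,0,0,0,0,0,0,0,0]' 40
python3 -m jog '[0,0,0,0,0,0,0,0,0,0,0,0,0,0,0,0,0,0,0,0,0,0,0,0,0,0,0,0,0,0,0.4,0,0,0,0,0,0,1,0,0,0,0,0,0,2,0,0,0,0,0,0,3,0,0,0,0,0,0,3,0,0,0,0,0,0,3,0,0,0,0,0,0,3,0,0,0,0]' 60
python3 - <<'E'
from h import *
b=snap('scene','s1');a=snap('wrist','w2');
s=bot.get_state();print(s['time'],s['tool_pos'],s['orientation'],s['moment'],s['ft_force'],s['grip_width'])
u,v=proj('s1',s['tool_pos']-[0,0,.05]);print(u,v)
u,v=int(u),int(v);c=b[max(0,v-55):v+55,max(0,u-55):u+55]
np.save('pics/off.npy',[u-55,v-55])
cv2.imwrite('pics/m1.png',np.hstack([cv2.resize(c,(480,480),interpolation=3)]))
E
```

```text
time: 2.65
tool_pos: [0.4848, 0.2736, 0.1127]
orientation: [0.001, 0.033, 0.999, 0.001]
ft_force: [-0.2, 0.5, 0.2]
grip_width: 0.372
2.75 [0.48479409 0.27353921 0.11266706] [1.13824425e-03 3.32759014e-02 9.99445362e-01 6.22937550e-04] [ 0.01660852 -0.03130342  0.00322441] [0.52474472 0.65644977 0.71815665] 0.28318087033622663
317.65512353295657 147.97321139331288$: bad value
```

View pics/m1.png

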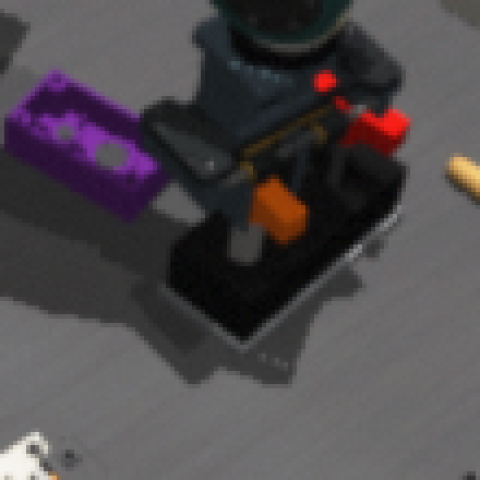

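The second call was refused because the value count was wrong, so the picture shows the fingers still closing at the orange bar. I'll close them fully and lift.

```bash
python3 -m jog '[0,0,0,0,0,0,0, 0,0,0,0,0,0,0, 0,0,0,0,0,0,0, 0,0,0.4,0,0,0,0, 0,0,1,0,0,0,0, 0,0,2,0,0,0,0, 0,0,3,0,0,0,0, 0,0,3,0,0,0,0, 0,0,3,0,0,0,0, 0,0,3,0,0,0,0]' 60
python3 - <<'E'
from h import *
b=snap('scene','s1');t=snap('top','t1');
s=bot.get_state();print(s['time'],s['tool_pos'],s['orientation'],s['moment'],s['ft_force'],s['grip_width'])
u,v=proj('s1',s['tool_pos']-[0,0,.05]);print(u,v)
u,v=int(u),int(v);c=b[max(0,v-40):v+40,u-40:u+40];print(u-40,v-40)
u,v=proj('t1',s['tool_pos']-[0,0,.05]);u,v=int(u),int(v);e=t[v-40:v+40,u-40:u+40];print(u-40,v-40)
cv2.imwrite('pics/m2.png',np.hstack([cv2.resize(x,(400,400),interpolation=3) for x in (c,e)]))
E
```

```text
time: 3.58
tool_pos: [0.4833, 0.2727, 0.2671]
orientation: [0.0, 0.033, 0.999, -0.0]
ft_force: [1.0, 0.2, -4.3]
grip_width: 0.241
3.6833 [0.48572339 0.2739019  0.27058745] [0.00329723 0.03334592 0.99943679 0.00181279] [ 0.03879452  0.00064701 -0.01907695] [-0.16288597 -0.05119647 -4.11189863] 0.2458187456093579
324.15382201325946 115.39737181396146
284 75
108 164
```

View pics/m2.png

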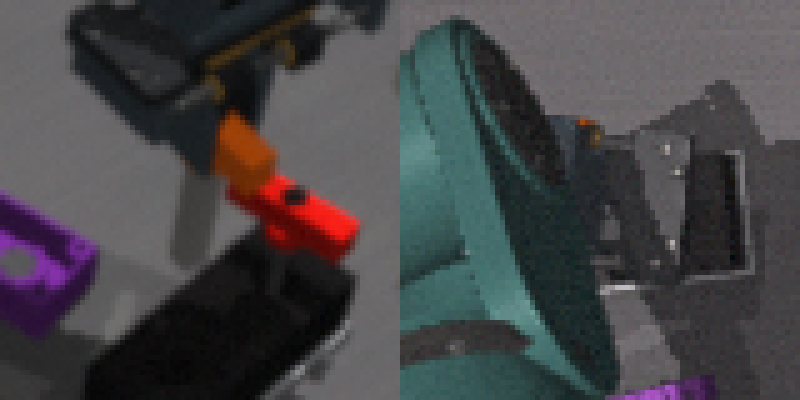

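The key is held clear of the block. I'll move so that the wrist camera looks straight down the bore.

```bash
python3 -m jog '[1.2,-2.6,0.5,0,0,0,0, 1.8,-3.7,0.3,0,0,0,0, 1.8,-3.7,0.3,0,0,0,0, 1.8,-3.7,0.2,0,0,0,0, 1.8,-3.7,0,0,0,0,0, 1.8,-3.7,0,0,0,0,0, 1.8,-3.7,0,0,0,0,0, 1.8,-3.7,0,0,0,0,0, 1.8,-3.7,0,0,0,0,0, 1.3,-3.5,0,0,0,0,0]'
python3 -m jog '[0,0,0,0,0,0,0, 0,0,0,0,0,0,0, 0,0,0,0,0,0,0, 0,0,0,0,0,0,0, 0,0,0,0,0,0,0, 0,0,0,0,0,0,0, 0,0,0,0,0,0,0, 0,0,0,0,0,0,0, 0,0,0,0,0,0,0, 0,0,0,0,0,0,0]'
python3 - <<'E'
from h import *
print('top bore',ray('t0',268.5,173.5,.1))
s=bot.get_state();print(s['time'],s['tool_pos'],s['orientation'],s['moment'],s['ft_force'])
b=snap('scene','s2');w=snap('wrist','w2')
P=s['tool_pos']-[0,0,.06];u,v=proj('s2',P);u,v=int(u),int(v);print('off',u-30,v-30)
c=b[v-30:v+30,u-30:u+30]
p=proj('w2',np.array([.593,-.084,.1]));print(p)
cv2.imwrite('pics/m3.png',np.hstack([cv2.resize(c,(400,400),interpolation=3),cv2.copyMakeBorder(cv2.resize(w[130:250,200:300] if 0 else w,(400,300),interpolation=3),0,100,0,0,0)]))
x,y=int(p[0]),int(p[1]);print('w off',x-50,y-37)
e=w[max(0,y-37):y+38,max(0,x-50):x+50];cv2.imwrite('pics/m4.png',cv2.resize(e,(800,600),interpolation=3))
E
```

```text
time: 4.52
tool_pos: [0.6531, -0.0863, 0.2771]
orientation: [-0.0, 0.034, 0.999, 0.0]
ft_force: [0.3, 0.6, -3.7]
grip_width: 0.241
time: 5.35
tool_pos: [0.6529, -0.0839, 0.278]
orientation: [0.0, 0.033, 0.999, -0.0]
ft_force: [0.0, -0.4, -3.6]
grip_width: 0.237
top bore [ 0.59301678 -0.08343773  0.1       ]
5.35 [ 0.65285096 -0.08390332  0.27796822] [ 1.02457733e-05  3.32564048e-02  9.99446853e-01 -4.90635240e-06] [ 0.0130149  -0.07195935 -0.02121505] [ 0.0148374  -0.4337162  -3.62334341]
off 236 186
[247.55875662 121.06503767]
w off 197 84
```

View pics/m3.png

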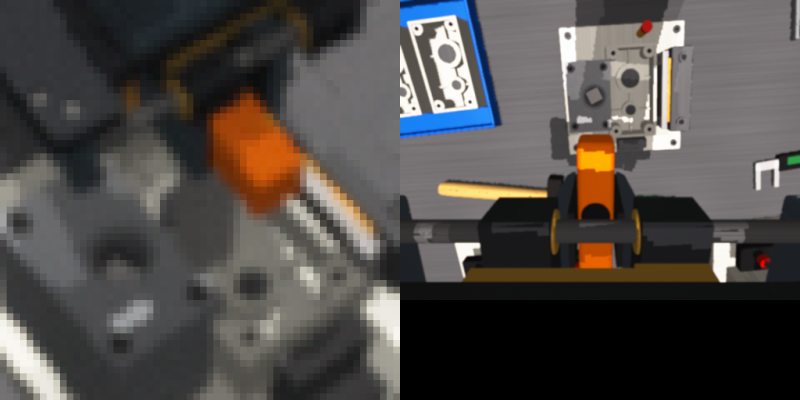

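View pics/m4.png

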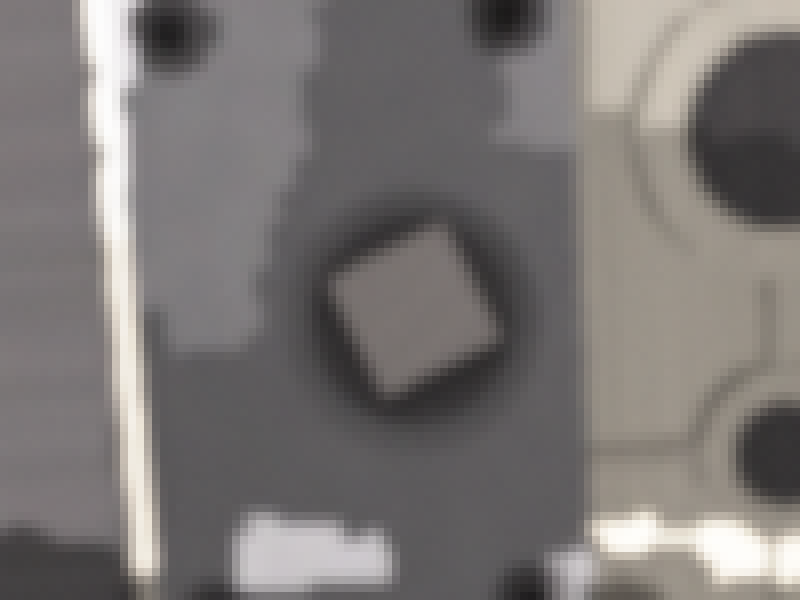

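In the wrist view the dark bore ring is centred at about (415,314) in the crop. The lit square socket has corners (330,280), (445,222), (500,345) and (388,402), so its angle can be measured. I'll get the key's tilt from the earlier scene picture.

Run:
```python
from h import *
c=lambda u,v:(197+(u+.5)/8-.5,84+(v+.5)/8-.5)
print('bore w',ray('w2',*c(415,314),.1))
Q=[ray('w2',*c(*p),.07)[:2] for p in [(330,280),(445,222),(500,345),(388,402)]]
print('sq c',np.mean(Q,0))
for i in range(4):
    d=Q[(i+1)%4]-Q[i];print(np.hypot(*d)*1e3,np.degrees(np.arctan2(d[1],d[0]))%90)
# housing edges -> fixture yaw
for a,b in [((85,60),(145,560)),((585,20),(588,520))]:
    d=ray('w2',*c(*b),.1)-ray('w2',*c(*a),.1);print('edge yaw',np.degrees(np.arctan2(d[1],d[0])))
g=cv2.GaussianBlur(cv2.cvtColor(cv2.imread('pics/s1.png'),6),(1,3),0).astype(int)
for r in range(108,130):print(r,g[r,312:334])
T=np.array([.4840,.2730,.268])
for z in (.01,-.04,-.09,-.1007):print(proj('s1',T+[0,0,z]))
print('1deg tilt @tip +x:',proj('s1',T+[.002,0,-.09]))
```

```text
bore w [ 0.59481122 -0.08321497  0.1       ]
sq c [ 0.59651437 -0.08338774]
17.820424292648013 22.29955603730116
18.40769546188597 21.1463005533978
17.611957514699156 22.864870316825204
18.578433012539804 21.802524094935563
edge yaw 1.3719127248812504
edge yaw -2.418459799629798
108 [105 105 105 104 102 102 103  99  88  57  44  35  32  33  43  57  59  59
  58  59  63  70]
109 [104 103 104 103 102 102 103 101  90  63  54  44  37  39  49  61  63  61
  57  59  59  62]
110 [104 102 103 102 102 103 102 100  86  65  59  54  47  48  57  65  70  67
  57  58  58  60]
111 [103 103 103 103 103 103 102  98  81  64  61  60  57  58  63  68  77  70
  54  56  58  60]
112 [103 104 104 103 103 103 103  96  76  63  62  62  62  63  65  71  81  65
  47  50  56  59]
113 [103 105 104 104 103 103 103  95  72  63  62  63  63  64  66  74  84  59
  41  43  50  54]
114 [104 105 104 106 104 104 103  93  68  63  61  64  64  64  67  77  89  66
  47  42  41  45]
115 [106 105 105 107 105 104 103  90  66  62  62  63  64  65  68  81  96  84
  68  55  42  39]
116 [106 106 105 106 105 104 100  85  66  61  63  62  65  65
[... 728 characters left out ...]
  73  64  64  64  64  66  68  79 100 104  93  69
  41  26  16  18]
125 [108 108 106 106 107  98  72  64  64  65  65  66  69  82 100  91  70  41
  21  15  12  13]
126 [106 107 106 107 107 100  79  67  65  65  66  68  72  80  87  67  43  24
  16  12  12  11]
127 [103 105 104 107 107 103  91  77  68  67  70  72  72  69  61  42  28  20
  18  13  13  12]
128 [ 98  98 100 104 105 106 100  90  78  75  78  74  62  50  36  28  25  23
  21  17  16  15]
129 [ 93  92  94  98  99 104 102  98  91  85  82  64  44  32  25  26  25  24
  23  20  21  19]
[326.10932816 101.63855543]
[323.86923173 113.50439476]
[321.76644157 124.64291976]
[321.33307796 126.93845622]
1deg tilt @tip +x: [322.20141098 125.02544394]
```

Bore centre is about (0.595,-0.083) and the socket square stands at about 22° to world (mod 90). The key is at -3.8° and nearly upright (within about 0.5°). I'll turn +26° and centre it over the bore.

```bash
python3 -m jog '[-0.8,0.05,0,0,0,4,0, -1.6,0,0,0,0,6,0, -1.6,0,0,0,0,6,0, -1.2,0,-0.5,0,0,6,0, -0.4,0,-1.5,0,0,3.8,0, -0.07,0,-2,0,0,0,0, 0,0,-2,0,0,0,0, 0,0,-1,0,0,0,0, 0,0,0,0,0,0,0, 0,0,0,0,0,0,0]'
python3 - <<'E'
from h import *
s=bot.get_state();print(s['tool_pos'],s['orientation'],s['moment'],s['ft_force'])
a=snap('top','t2');b=snap('scene','s3')
u,v=map(int,proj('s3',s['tool_pos']-[0,0,.09]));print(u-30,v-30)
x,y=map(int,proj('t2',s['tool_pos']-[0,0,.09]));print(x-30,y-30)
cv2.imwrite('pics/m5.png',np.hstack([cv2.resize(i,(400,400),interpolation=3) for i in (b[v-30:v+30,u-30:u+30],a[y-30:y+30,x-30:x+30])]))
E
```

```text
time: 6.28
tool_pos: [0.5963, -0.0836, 0.2081]
orientation: [-0.0, -0.191, 0.982, 0.0]
ft_force: [0.3, 0.6, -3.5]
grip_width: 0.236
[ 0.59629791 -0.08359475  0.20810711] [-2.28488160e-04 -1.90616251e-01  9.81664601e-01  6.32568717e-05] [ 0.01871066 -0.00782457 -0.03209783] [ 0.26516076  0.61429686 -3.48312904]
223 190
238 141
```

View pics/m5.png

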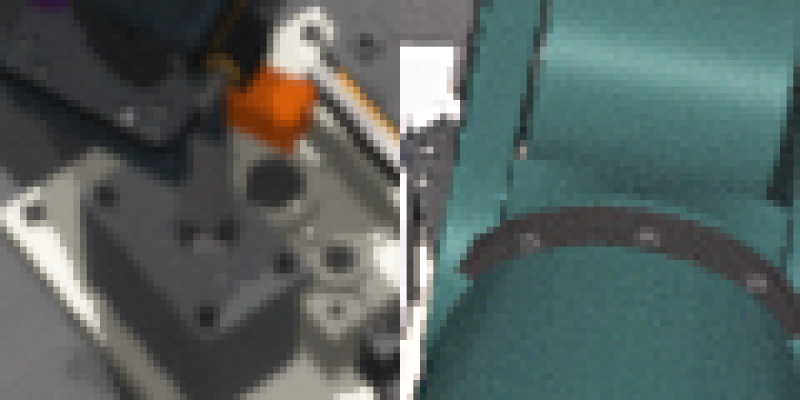

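The shank stands above the bore in the scene crop at (205,225), centred. I'll lower it and feel for contact.

```bash
python3 -m jog '[0,0,-0.4,0,0,0,0, 0,0,-0.4,0,0,0,0, 0,0,-0.3,0,0,0,0, 0,0,-0.3,0,0,0,0, 0,0,-0.2,0,0,0,0, 0,0,-0.2,0,0,0,0, 0,0,-0.2,0,0,0,0, 0,0,0,0,0,0,0, 0,0,0,0,0,0,0, 0,0,0,0,0,0,0]'
python3 -c "
from workcell import bot
s=bot.get_state();print(s['tool_pos'],s['moment'],s['ft_force'])"
```

```text
time: 7.22
tool_pos: [0.5962, -0.0836, 0.188]
orientation: [0.0, -0.191, 0.982, -0.0]
ft_force: [0.6, -0.4, -4.7]
grip_width: 0.238
[ 0.59621319 -0.08357282  0.18801317] [0.02031376 0.02351221 0.03255073] [ 0.6349434  -0.36666813 -4.7346098 ]
```

```bash
python3 -m jog '[0,0,-0.2,0,0,0,0, 0,0,-0.2,0,0,0,0, 0,0,-0.2,0,0,0,0, 0,0,-0.2,0,0,0,0, 0,0,-0.2,0,0,0,0, 0,0,-0.2,0,0,0,0, 0,0,-0.2,0,0,0,0, 0,0,0,0,0,0,0, 0,0,0,0,0,0,0, 0,0,0,0,0,0,0]'
python3 -c "
from workcell import bot
s=bot.get_state();print(s['tool_pos'],s['moment'],s['ft_force'])"
```

```text
time: 8.05
tool_pos: [0.5961, -0.0835, 0.1739]
orientation: [-0.0, -0.191, 0.982, 0.0]
ft_force: [-1.8, 0.1, -4.8]
grip_width: 0.237
[ 0.59612392 -0.08353036  0.1739293 ] [0.21223448 0.11352682 0.01566843] [-1.75852328  0.08525165 -4.75276173]
```

The key has dropped into the socket (tip about 73 mm above the bench) with no extra axial force. I'll turn clockwise.

```bash
cat > st.py <<'E'
from workcell import bot
import numpy as np
s=bot.get_state();q=s['orientation'];print(s['time'],s['tool_pos'].round(4),'yaw',2*np.degrees(np.arctan2(q[2],q[1])).round(2)%360,'M',s['moment'].round(3),'F',s['ft_force'].round(1),s['joints'][5].round(2))
E
python3 -m jog '[0,0,0,0,0,-3,0, 0,0,0,0,0,-3,0, 0,0,0,0,0,-3,0, 0,0,0,0,0,-3,0, 0,0,0,0,0,-3,0, 0,0,0,0,0,-3,0, 0,0,0,0,0,-3,0, 0,0,0,0,0,-3,0, 0,0,0,0,0,-3,0, 0,0,0,0,0,-3,0]'; python3 st.py
python3 -m jog '[0,0,0,0,0,-2,0, 0,0,0,0,0,-2,0, 0,0,0,0,0,-2,0, 0,0,0,0,0,-2,0, 0,0,0,0,0,-2,0, 0,0,0,0,0,0,0, 0,0,0,0,0,0,0, 0,0,0,0,0,0,0, 0,0,0,0,0,0,0, 0,0,0,0,0,0,0]'; python3 st.py
```

```text
time: 8.88
tool_pos: [0.5961, -0.0833, 0.174]
orientation: [-0.0, 0.071, 0.997, 0.0]
ft_force: [-0.7, 3.1, -2.4]
grip_width: 0.238
8.8833 [ 0.5961 -0.0833  0.174 ] yaw 171.84 M [0.701 0.109 0.156] F [-0.7  3.1 -2.4] -1.61
time: 9.72
tool_pos: [0.5961, -0.0834, 0.174]
orientation: [-0.0, 0.156, 0.988, 0.0]
ft_force: [-1.8, 4.0, -1.8]
grip_width: 0.239
9.7167 [ 0.5961 -0.0834  0.174 ] yaw 162.0 M [1.027 0.38  0.11 ] F [-1.8  4.  -1.8] -1.43
```

```bash
python3 -m jog '[0,0.03,0,0,0,-2,0, 0,0.02,0,0,0,-2,0, 0,0,0,0,0,-2,0, 0,0,0,0,0,-2,0, 0,0,0,0,0,-2,0, 0,0,0,0,0,-1,0, 0,0,0,0,0,0,0, 0,0,0,0,0,0,0, 0,0,0,0,0,0,0, 0,0,0,0,0,0,0]'; python3 st.py
```

```text
time: 10.55
tool_pos: [0.5961, -0.0831, 0.1739]
orientation: [-0.0, 0.25, 0.968, -0.0]
ft_force: [-2.3, 0.8, -0.8]
grip_width: 0.235
10.55 [ 0.5961 -0.0831  0.1739] yaw 151.02 M [0.138 0.859 0.225] F [-2.3  0.8 -0.8] -1.24
```

```bash
python3 -m jog '[0,0,0,0,0,-2,0, 0,0,0,0,0,-2,0, 0,0,0,0,0,-2,0, 0,0,0,0,0,-2,0, 0,0,0,0,0,-1,0, 0,0,0,0,0,0,0, 0,0,0,0,0,0,0, 0,0,0,0,0,0,0, 0,0,0,0,0,0,0, 0,0,0,0,0,0,0]'; python3 st.py
```

```text
time: 11.38
tool_pos: [0.5961, -0.0831, 0.174]
orientation: [-0.0, 0.326, 0.946, -0.0]
ft_force: [-4.8, -0.4, 0.7]
grip_width: 0.235
11.3833 [ 0.5961 -0.0831  0.174 ] yaw 142.0 M [-0.111  1.299  0.428] F [-4.8 -0.4  0.7] -1.08
```

```bash
python3 -m jog '[-0.03,0,0,0,0,-1,0, -0.03,0,0,0,0,-1,0, -0.02,0,0,0,0,-1,0, 0,0,0,0,0,0,0, 0,0,0,0,0,0,0, 0,0,0,0,0,0,0, 0,0,0,0,0,0,0, 0,0,0,0,0,0,0, 0,0,0,0,0,0,0, 0,0,0,0,0,0,0]'; python3 st.py
```

```text
time: 12.22
tool_pos: [0.5955, -0.0831, 0.174]
orientation: [0.0, 0.35, 0.937, 0.0]
ft_force: [1.4, -0.3, -2.5]
grip_width: 0.24
12.2167 [ 0.5955 -0.0831  0.174 ] yaw 138.98 M [-0.107 -0.074  0.5  ] F [ 1.4 -0.3 -2.5] -1.03
```

```bash
python3 -m jog '[0,0,0,0,0,-1,0, 0,0,0,0,0,-1,0, 0,0,0,0,0,-1,0, 0,0,0,0,0,0,0, 0,0,0,0,0,0,0, 0,0,0,0,0,0,0, 0,0,0,0,0,0,0, 0,0,0,0,0,0,0, 0,0,0,0,0,0,0, 0,0,0,0,0,0,0]'; python3 st.py; python3 -c "
from h import *
snap('scene','s4')";python3 st.py
```

```text
time: 13.05
tool_pos: [0.5954, -0.083, 0.174]
orientation: [0.0, 0.375, 0.927, 0.0]
ft_force: [1.4, -0.0, -2.5]
grip_width: 0.237
13.05 [ 0.5954 -0.083   0.174 ] yaw 135.98 M [-0.097 -0.34   0.577] F [ 1.4 -0.  -2.5] -0.98
13.1 [ 0.5954 -0.0831  0.174 ] yaw 135.98 M [-0.13  -0.399  0.549] F [ 1.6  0.1 -3. ] -0.98
```

```bash
python3 -m jog '[0,0,0,0,0,-1,0, 0,0,0,0,0,-1,0, 0,0,0,0,0,-1,0, 0,0,0,0,0,0,0, 0,0,0,0,0,0,0, 0,0,0,0,0,0,0, 0,0,0,0,0,0,0, 0,0,0,0,0,0,0, 0,0,0,0,0,0,0, 0,0,0,0,0,0,0]'; python3 st.py;  python3 -c "
from h import *
snap('scene','s5')";python3 st.py
```

```text
time: 13.93
tool_pos: [0.5954, -0.0831, 0.174]
orientation: [0.0, 0.399, 0.917, 0.0]
ft_force: [1.5, 0.4, -0.8]
grip_width: 0.24
13.9333 [ 0.5954 -0.0831  0.174 ] yaw 132.98 M [-0.101 -0.402  0.611] F [ 1.5  0.4 -0.8] -0.93
13.9833 [ 0.5954 -0.0831  0.174 ] yaw 132.98 M [-0.104 -0.343  0.681] F [ 0.6 -0.  -1.8] -0.93
```

```bash
python3 -m jog '[0,0,0,0,0,-1,0, 0,0,0,0,0,-1,0, 0,0,0,0,0,-1,0, 0,0,0,0,0,0,0, 0,0,0,0,0,0,0, 0,0,0,0,0,0,0, 0,0,0,0,0,0,0, 0,0,0,0,0,0,0, 0,0,0,0,0,0,0, 0,0,0,0,0,0,0]'; python3 st.py;  python3 -c "
from h import *
snap('scene','s6');snap('wrist','w6')";python3 st.py
```

```text
time: 14.82
tool_pos: [0.5954, -0.0831, 0.174]
orientation: [0.0, 0.423, 0.906, 0.0]
ft_force: [1.2, 0.7, -1.3]
grip_width: 0.24
14.8167 [ 0.5954 -0.0831  0.174 ] yaw 129.98 M [-0.13  -0.306  0.685] F [ 1.2  0.7 -1.3] -0.88
14.9167 [ 0.5954 -0.0831  0.174 ] yaw 129.98 M [-0.093 -0.299  0.665] F [ 1.7 -0.2 -0.8] -0.88
```

Run:
```python
from h import *
u,v=map(int,proj('s6',np.array([.595,-.02,.05])));r=[]
for f in ('s0','s6'):r.append(cv2.resize(cv2.imread(f'pics/{f}.png')[v-32:v+33,u-40:u+40],(400,325),interpolation=3))
w=cv2.imread('pics/w6.png')
cv2.imwrite('pics/m6.png',np.vstack([np.hstack(r),cv2.copyMakeBorder(cv2.resize(w[:270],(512,270)),0,0,0,288,0)]))
```

```text
(no output)
```

View pics/m6.png

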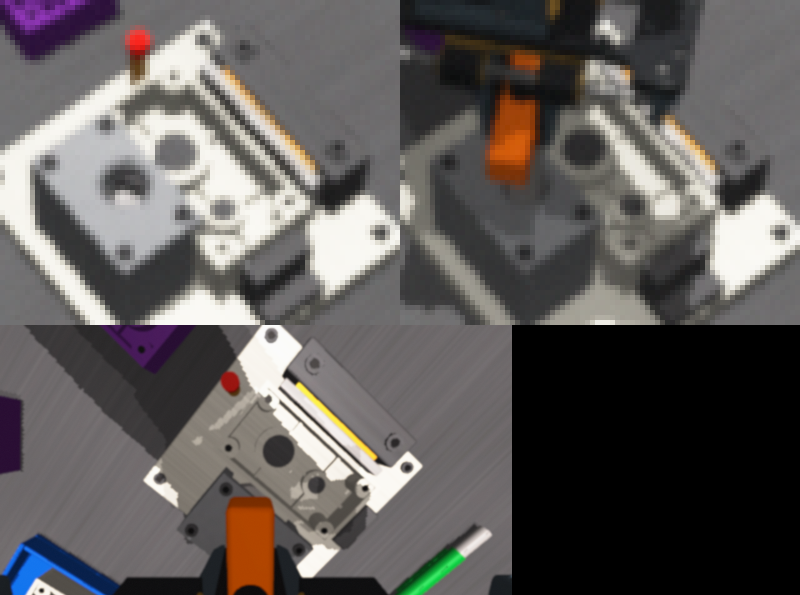

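The casting has moved over to the jaw and the dark gap has closed. The torque holds at about 0.67 N m, which is a firm nip. I'll unwind the key within its socket play and then withdraw it.

```bash
python3 -m jog '[0,0,0,0,0,1,0, 0,0,0,0,0,1,0, 0,0,0,0,0,1,0, 0,0,0,0,0,1,0, 0,0,0,0,0,0,0, 0,0,0,0,0,0,0, 0,0,0,0,0,0,0, 0,0,0,0,0,0,0, 0,0,0,0,0,0,0, 0,0,0,0,0,0,0]'; python3 st.py
```

```text
time: 15.75
tool_pos: [0.5954, -0.0831, 0.1739]
orientation: [0.0, 0.391, 0.92, 0.0]
ft_force: [0.2, -0.3, -2.4]
grip_width: 0.235
15.75 [ 0.5954 -0.0831  0.1739] yaw 133.96 M [-0.105 -0.521  0.132] F [ 0.2 -0.3 -2.4] -0.94
```

```bash
python3 -m jog '[0,0,0,0,0,1,0, 0,0,0,0,0,1,0, 0,0,0,0,0,0,0, 0,0,0,0,0,0,0, 0,0,0,0,0,0,0, 0,0,0.1,0,0,0,0, 0,0,0.2,0,0,0,0, 0,0,0.2,0,0,0,0, 0,0,0.2,0,0,0,0, 0,0,0.2,0,0,0,0]'; python3 st.py
python3 -m jog '[0,0,0.3,0,0,0,0, 0,0,0.5,0,0,0,0, 0,0,0.6,0,0,0,0, 0,0,1,0,0,0,0, 0,0,1,0,0,0,0, 0,0,1.5,0,0,0,0, 0,0,2,0,0,0,0, 0,0,2,0,0,0,0, 0,0,2,0,0,0,0, 0,0,1,0,0,0,0]'; python3 st.py
```

```text
time: 16.58
tool_pos: [0.5949, -0.083, 0.1831]
orientation: [-0.001, 0.375, 0.927, -0.0]
ft_force: [0.1, -0.5, -5.2]
grip_width: 0.237
16.5833 [ 0.5949 -0.083   0.1831] yaw 135.98 M [-0.032 -0.05   0.   ] F [ 0.1 -0.5 -5.2] -0.98
time: 17.42
tool_pos: [0.5962, -0.0832, 0.3055]
orientation: [0.002, 0.375, 0.927, 0.0]
ft_force: [1.2, 0.4, -3.1]
grip_width: 0.237
17.4167 [ 0.5962 -0.0832  0.3055] yaw 135.98 M [-0.1   -0.021  0.018] F [ 1.2  0.4 -3.1] -0.98
```

```bash
python3 -m jog '[-0.5,2.6,0,0,0,4,0, -0.5,3.7,0,0,0,4,0, -0.5,3.7,0,0,0,4,0, -0.5,3.7,0,0,0,4,0, -0.5,3.7,0,0,0,4,0, -0.5,3.7,0,0,0,4,0, -0.5,3.7,0,0,0,4,0, -0.5,3.7,0,0,0,4,0, -0.5,3.7,0,0,0,4,0, -1,3.5,0,0,0,4.2,0]'; 
python3 -m jog '[0,0,0,0,0,0,0, 0,0,0,0,0,0,0, 0,0,0,0,0,0,0, 0,0,0,0,0,0,0, 0,0,0,0,0,0,0, 0,0,0,0,0,0,0, 0,0,0,0,0,0,0, 0,0,0,0,0,0,0, 0,0,0,0,0,0,0, 0,0,0,0,0,0,0]'; python3 st.py
python3 - <<'E'
from h import *
w=snap('wrist','w7');x,y=map(int,proj('w7',np.array([.481,.2745,.064])));x0,y0=x-60,max(0,y-45);print(x0,y0)
snap('top','t7')
cv2.imwrite('pics/m7.png',cv2.resize(w[y0:y0+90,x0:x0+120],(800,600),interpolation=3))
E
```

```text
time: 18.25
tool_pos: [0.5401, 0.2759, 0.3023]
orientation: [0.0, 0.032, 0.999, 0.0]
ft_force: [0.0, -0.3, -4.1]
grip_width: 0.237
time: 19.08
tool_pos: [0.5404, 0.2738, 0.3019]
orientation: [-0.0, 0.033, 0.999, -0.0]
ft_force: [-0.3, -0.1, -3.8]
grip_width: 0.241
19.0833 [0.5404 0.2738 0.3019] yaw 176.16 M [-0.017 -0.016  0.045] F [-0.3 -0.1 -3.8] -1.07
188 73
```

View pics/m7.png

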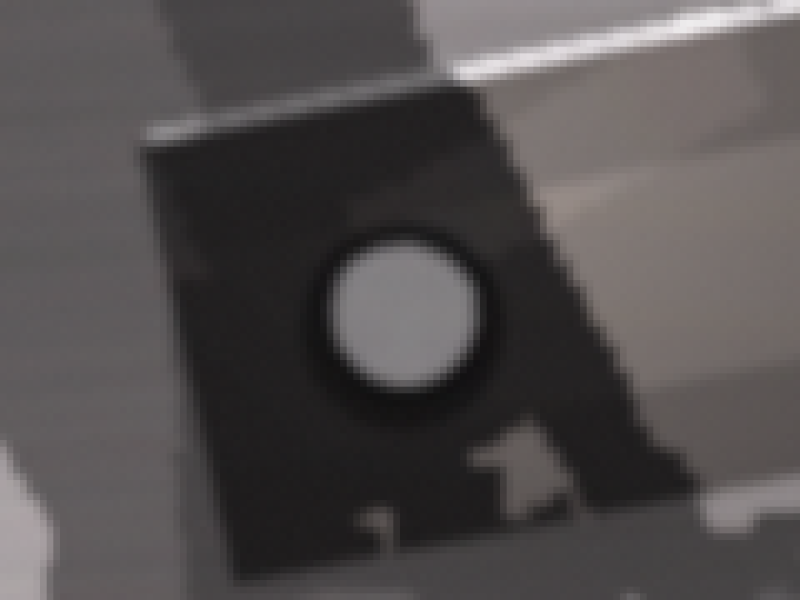

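Run:
```python
from h import *
c=lambda u,v:(188+(u+.5)/6.667-.5,73+(v+.5)/6.667-.5)
print(ray('w7',*c(404,325),.064),ray('w7',*c(405,314),.012))
```

```text
[0.48432371 0.27382299 0.064     ] [0.48517044 0.27364334 0.012     ]
```

The hole is at (404,325) in the crop, empty, with its lit floor visible. It works out at (0.4848,0.2737), which matches the grasp position.

```bash
python3 -m jog '[-0.8,0,0,0,0,0,0, -1.6,0,-0.8,0,0,0,0, -1.6,0,-1.6,0,0,0,0, -1.2,0,-2.4,0,0,0,0, -0.36,0,-3,0,0,0,0, 0,0,-3,0,0,0,0, 0,0,-1.5,0,0,0,0, 0,0,-0.4,0,0,0,0, 0,0,0,0,0,0,0, 0,0,0,0,0,0,0]'; python3 st.py
python3 -m jog '[0,0,-0.3,0,0,0,0, 0,0,-0.4,0,0,0,0, 0,0,-0.4,0,0,0,0, 0,0,-0.4,0,0,0,0, 0,0,-0.4,0,0,0,0, 0,0,-0.4,0,0,0,0, 0,0,-0.4,0,0,0,0, 0,0,0,0,0,0,0, 0,0,0,0,0,0,0, 0,0,0,0,0,0,0]'; python3 st.py
```

```text
time: 20.02
tool_pos: [0.4852, 0.2743, 0.176]
orientation: [0.0, 0.033, 0.999, 0.0]
ft_force: [0.2, -0.2, -3.3]
grip_width: 0.241
20.0167 [0.4852 0.2743 0.176 ] yaw 176.18 M [ 0.056 -0.002 -0.031] F [ 0.2 -0.2 -3.3] -1.03
time: 20.85
tool_pos: [0.4849, 0.274, 0.148]
orientation: [0.0, 0.033, 0.999, 0.0]
ft_force: [0.4, 0.2, -3.7]
grip_width: 0.234
20.85 [0.4849 0.274  0.148 ] yaw 176.18 M [ 0.021 -0.012  0.002] F [ 0.4  0.2 -3.7] -1.03
```

Entering cleanly. I'll lower it to just above the floor.

```bash
python3 -m jog '[0,0,-0.4,0,0,0,0, 0,0,-0.5,0,0,0,0, 0,0,-0.5,0,0,0,0, 0,0,-0.5,0,0,0,0, 0,0,-0.5,0,0,0,0, 0,0,-0.4,0,0,0,0, 0,0,-0.3,0,0,0,0, 0,0,-0.2,0,0,0,0, 0,0,-0.1,0,0,0,0, 0,0,0,0,0,0,0]'; python3 st.py
python3 -m jog '[0,0,0,0,0,0,0, 0,0,-0.1,0,0,0,0, 0,0,-0.05,0,0,0,0, 0,0,0,0,0,0,0, 0,0,0,0,0,0,0, 0,0,0,0,0,0,0, 0,0,0,0,0,0,0, 0,0,0,0,0,0,0, 0,0,0,0,0,0,0, 0,0,0,0,0,0,0]'; python3 st.py
```

```text
time: 21.68
tool_pos: [0.4847, 0.274, 0.1138]
orientation: [-0.0, 0.033, 0.999, -0.0]
ft_force: [0.7, 0.2, -3.9]
grip_width: 0.238
21.6833 [0.4847 0.274  0.1138] yaw 176.18 M [ 0.016 -0.024 -0.012] F [ 0.7  0.2 -3.9] -1.03
time: 22.52
tool_pos: [0.4849, 0.274, 0.1125]
orientation: [0.0, 0.033, 0.999, 0.0]
ft_force: [1.2, 0.1, -1.5]
grip_width: 0.238
22.5167 [0.4849 0.274  0.1125] yaw 176.18 M [ 0.111 -0.08  -0.042] F [ 1.2  0.1 -1.5] -1.03
```

Foot contact felt (the weight came off the wrist). I'll open gently, rise and look.

```bash
python3 -m jog '[0,0,0,0,0,0,2.4, 0,0,0,0,0,0,2.8, 0,0,0,0,0,0,3.5, 0,0,0,0,0,0,5, 0,0,0,0,0,0,6, 0,0,0,0,0,0,6, 0,0,0,0,0,0,6, 0,0,0,0,0,0,6, 0,0,0,0,0,0,6, 0,0,0,0,0,0,6]' 10; python3 st.py
python3 -m jog '[0,0,0.5,0,0,0,6, 0,0,1,0,0,0,6, 0,0,2,0,0,0,6, 0,0,3,0,0,0,6, 0,0,3,0,0,0,6, 0,0,3,0,0,0,6, 0,0,3,0,0,0,6, 0,0,3,0,0,0,6, 0,0,1,0,0,0,6, 0,0,0,0,0,0,6]'
python3 -m jog '[-1,2,0,0,0,0,6, -1,2.8,0,0,0,0,6, -1.2,2.8,0,0,0,0,6, -1.2,2.8,0,0,0,0,6, -1.2,2.8,0,0,0,0,6, -1.2,2.8,0,0,0,0,6, -1.2,2.8,0,0,0,0,6, 0,2,0,0,0,0,6, 0,0,0,0,0,0,6, 0,0,0,0,0,0,6]'; python3 st.py
python3 - <<'E'
from h import *
t=snap('top','t8');s=snap('scene','s8')
a=cv2.resize(t[185:230,110:185],(400,240),interpolation=3)
b=cv2.resize(t[145:207,222:286],(400,388),interpolation=3)[:360]
b0=cv2.resize(cv2.imread('pics/t0.png')[145:207,222:286],(400,388),interpolation=3)[:360]
u,v=map(int,proj('s8',np.array([.47,.33,.08])));c=cv2.resize(s[v-30:v+30,u-50:u+50],(400,240),interpolation=3)
cv2.imwrite('pics/m8.png',np.vstack([np.hstack([a,c]),np.hstack([b0,b])]))
E
```

```text
time: 23.35
tool_pos: [0.4847, 0.2739, 0.1124]
orientation: [-0.0, 0.033, 0.999, -0.0]
ft_force: [-0.4, 1.1, -0.3]
grip_width: 0.658
23.35 [0.4847 0.2739 0.1124] yaw 176.18 M [-0.012 -0.01  -0.03 ] F [-0.4  1.1 -0.3] -1.03
time: 24.18
tool_pos: [0.4859, 0.2745, 0.3111]
orientation: [0.002, 0.033, 0.999, 0.001]
ft_force: [0.2, 0.4, -0.1]
grip_width: 0.652
time: 25.02
tool_pos: [0.404, 0.4821, 0.3058]
orientation: [-0.001, 0.033, 0.999, -0.001]
ft_force: [0.0, -0.4, 0.0]
grip_width: 0.659
25.0167 [0.404  0.4821 0.3058] yaw 176.26 M [-0.003  0.026 -0.004] F [ 0.  -0.4  0. ] -0.67
```

View pics/m8.png

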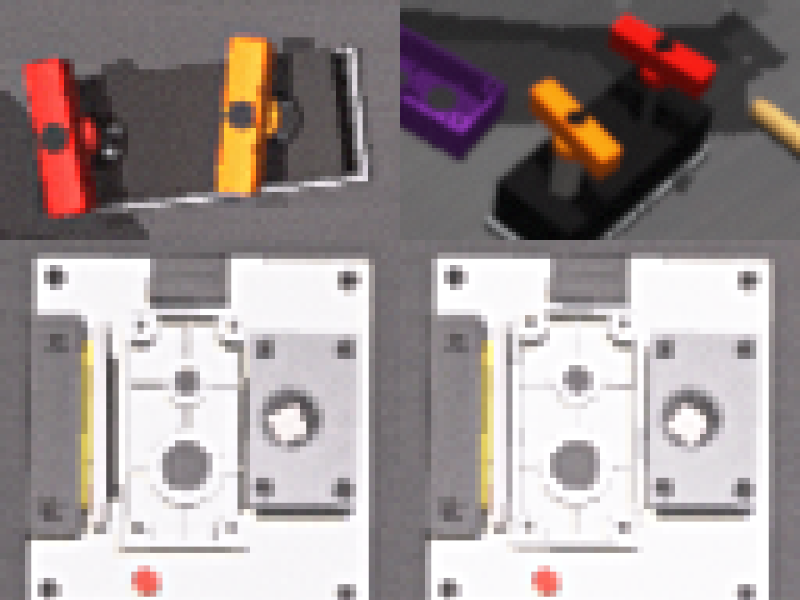

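The orange key stands in its hole and the red key is untouched. The casting now lies flush against the jaw plate: the dark gap seen before at (112,420) is closed. I'm handing in.

```bash
python3 -c "
from workcell import bot
print(bot.close_job())"
```

```text
the job is handed in; nothing more can be done
None
```

The casting is clamped, the orange key is back in its hole in the tool block, and I handed the job in at about 25 s of the 64 s allowed.

- **Socket:** The wrist camera showed the square at about 22°, so I turned the key to match before lowering it. It went in without resting on the rim.
- **Clamping:** I turned the key clockwise about 72° of tool rotation. I stopped when the torque held at about 0.67 N m, within the 0.5–1 N m for a firm nip. I then eased the key back within the socket's play and drew it out with no sideways load.
- **Last checks:** The final top view shows the casting against the jaw plate with the gap closed. The key stands in its hole, the red hex key looks unmoved, and the gripper was clear with near-zero force.
- **What disagreed:** The torque rose by only about 0.03 N m per degree, against the 0.08 expected. I put this down to the key giving slightly in the grip. The nip force is therefore judged only from the held torque and the closed gap, not measured directly.
- **Other:** One jog call was refused because I typed the wrong number of values. It moved nothing.

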